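Tip the tall carton onto the stamping board's step

TASK

On the wooden stamping board, lay the tall carton on its side on the raised step, so that its blank paper panel faces up for the date stamp: push high against the face with the panel, so that its foot catches on the step and it topples over onto it. Do not pick it up; leave it lying flat and square on the step, and leave the shorter carton beside it standing where it is.

Things in the scene. Friction and masses are not known exactly. Their poses are not given: they have to be found in the camera images.
- tall_carton: taller of two cardboard cartons, 100 x 90 x 160 mm (its x, y, z), 0.3-0.65 kg. Origin: centre of its underside. Starts upright on the ledge, +y face 1-8 mm from the step; the -y face has a blank paper panel: push that. Tips with under 5 N at 135 mm above its underside; falls by itself beyond about 35 deg lean. Lying as wanted: +y down, z along the board's +y, origin 57 mm above the ledge.
- short_carton: the same kind of carton but only 105 mm tall (100 x 90 x 105 mm, its x, y, z), standing upright on the ledge beside the tall one, about 24 mm from it; either one may be nearer the robot. Origin: centre of its underside. It must stay as it is.
- stamping_board: fixed wooden board on feet, 250 (x) x 310 mm (y): a ledge 120 mm deep, its top 66 mm above the deck, then a plywood step 12 mm higher (the stop, with an aluminium strip), 190 mm deep, with a 10 mm high rail at its far edge. Origin: on the ledge's surface at the middle of the step's foot; +y runs over the step, to the robot's left; x along the step. Cartons about 62 mm either side.
Mind the look-alikes: they are no part of the job. Leave any orange look-alike of the tall_carton alone.

How it is judged:
At the end, for the whole second after the job is handed in: Tall carton at rest on the step, panel up: flat within 10 degrees, square within 15, foot end from 65 mm outside to 20 mm inside the step's edge, centre line within 90 mm of the board's middle. Short carton upright (6 degrees), within 20 mm of its start (angle between tall_carton's own y axis and vertical above 2.967 rad and z of tall_carton in the frame of stamping_board between 0.047 and 0.067 m and y of tall_carton in the frame of stamping_board between -0.065 and 0.02 m and x of tall_carton in the frame of stamping_board between -0.09 and 0.09 m and angle between the z axis of tall_carton and the y axis of stamping_board, either way round below 0.26 rad and linear speed of tall_carton below 0.02 m/s and distance of short_carton from where it was at the start of the episode below 0.02 m and angle between short_carton's own z axis and vertical below 0.1 rad); the robot touches nothing.
It fails at once if the tall carton is picked up (the centre of its underside rises more than 100 mm above the ledge) (z of tall_carton in the frame of stamping_board above 0.1 m).
It fails at once if the short carton is tipped or pushed more than 20 mm (angle between short_carton's own z axis and vertical above 0.26 rad or distance of short_carton from where it was at the start of the episode above 0.02 m).
It also fails if it takes over 32 s, if anything falls off the work surface, if the arm or the gripper's body presses on something with over 40 N, if the wrist force passes 120 N, or if a joint passes its speed limit or range.

ROBOT

A 7-joint arm with a two-finger parallel gripper is mounted at the origin on a cart in front of the work surface, level with it; the furniture and walls round the work are solid. World frame = base frame: x ahead of the robot, y to its left, z up, the work surface at z = 0. Lengths are in m, angles in rad, forces in N, time in s.
With the tool pointing down it reaches from about 0.35 to 0.9 m from the base axis. Payload 8.1 kg.
Tool frame: the origin (TCP) lies midway between the tips of the shut fingers; the grasp point (between the pads) lies 19 mm behind it; z points along the fingers, x is the direction in which the jaws open and shut, and the axes are right-handed (so a half turn about z gives the same grasp; the last joint's range is limited). The gripper opens to 92 mm and grips with 3 to 60 N. Pads are 19 mm wide; open, the fingers measure 130 mm over their backs; the gripper's body (75 mm by 190 mm) begins 47 mm behind the grasp point.
Start: joints at [-1.425, 0.434, 0.025, 1.573, -0.012, 1.134, -0.075], TCP at [0.154, 0.606, 0.227] pointing down, gripper open.
Joint ranges: [-2.62, 2.62], [-0.44, 2.09], [-1.27, 1.32], [0.08, 2.57], [-1.32, 4.46], [0.12, 2], [-2.74, 2.74]. Speed limits (rad/s): [2.22, 2.22, 3.01, 3.01, 3.14, 3.14, 3.14].

INTERFACE

Orientations are given as a rotation vector (axis times angle).
In Python, from cell import arm gives the robot as it stands.
- The arm moves only by the tool jog_arm, never from a script. Its argument "commands" is a list of rows, each an object with "translation": the shift along the tool's x, y, z in mm, a list of three; "turn": the turn, a rotation vector about the tool's x, y, z in rad, a list of three. A call has 1 to 12 rows; each row is the pose to reach, as a shift and turn from the pose commanded when the call began, along the tool's axes at that moment; what a row does not reach only later rows make up. A row lasts 1/12 s, in which the tool goes at most 41.7 mm and 7.16 degrees, less where a joint would pass 70% of its speed; a pose out of reach is approached as far as the arm can. A call with a gripper value outside its range is refused whole. "claw" is the closure, from -1 (fully open) to 1 (shut), so that 0 is half open, set as the call begins (left out, the last holds). The fingers move at their own pace and stop on an object; "grip_force" is the grip in N (left out, the last holds). Time passes only in rows, so rows that repeat a pose let the fingers close. It gives the time, the measured TCP pose, the force and the opening at its end, in the units of the state.
- arm.observe(): the state, without advancing time (a new reading comes with each control period).
- arm.get_image(name): name is "scene" or "side" or "wrist"; returns the picture (480x640x3 uint8, blue, green, red); there is no depth.
- arm.camera_info(name): a dict with "vertical_fov" (degrees; the focal length in pixels is half the picture's height over the tangent of half this angle, whatever the lens; pixels are square), "cx", "cy" (the principal point, pixels), "eye" and "rotation" of the camera in the world. Camera axes: x right, y up, looking along -z (the intrinsics and any distortion apply to the point x, -y, -z); pixel columns grow to the right and rows downward; lengths in m; the calibration is good to about 2 mm. A picture is of the moment at which its call begins: read the wrist's pose just before it. camera_info takes no time and is no camera call; for the wrist camera it gives the pose at the moment of the call.
- arm.sign_off(): hands the job in, once; it reports no verdict.
Trained networks look in the newest picture that a camera, given by its name, has taken for a name from the list of things; names that differ only in an ending like _2 or _b are one class to them, and where a whole thing is asked for, a point or a joint stands for the part that bears it (a point fixed in the world has none). Each returns a list of dicts, best first, with "confidence" (0 to 1); they miss things now and then, are a little off and sometimes report something else, mostly with a low value. They report only what shows in the picture. A call takes as long as a camera call. They do not tell look-alikes from the thing itself.
- arm.trace(camera, query): "region" (480x640 bool, what is visible of it) and "box" ([left, top, width, height] in pixels, round what is visible of it).
- arm.landmark_of(camera, query): "at" ([column, row] in pixels: a listed point, or the origin of a listed thing).
The state is a dict: "clock": time; "joints": joint angles; "dq": joint speeds; "joint_efforts": joint torques, N m; "position": TCP position; "ee_rot": TCP orientation; "force": force on the tool from outside, world axes, zero at the start; "ft_torque": the same for the moment, N m; "width": opening from 0.0 (shut) to 1.0 (fully open).
Only numpy, scipy, OpenCV 4.12 (cv2) and the standard library are available. Lean on these libraries where they do the work, as an engineer would, in place of code of your own. Each camera call takes 0.05 s, during which the arm holds its last target. There are 200 camera calls.

## Working session

There is one attempt and no reset: what is moved stays moved. The work goes in short steps, Python scripts to look and compute and a tool call to move; the robot and the scene stay as the last step left them, time stands still between calls to the robot, and variables do not carry over. Pictures are saved under pics/ and viewed, about 8 in all and at most 12, crops included, and the job is handed in when it is done.

Besides the shell and the picture viewer there is one more tool, called as name(argument=value, ...) on one line, values as JSON. jog_arm: Moves the arm, as the interface text tells. Its arguments: {"type":"object","properties":{"commands":{"type":"array","items":{"type":"object","properties":{"translation":{"type":"array","items":{"type":"number"}},"turn":{"type":"array","items":{"type":"number"}}}}},"claw":{"type":"number"},"grip_force":{"type":"number"}},"required":["commands"]}

```bash
mkdir -p pics; python3 - <<'E'
from cell import arm
import cv2,numpy as np
s=arm.observe();print({k:np.round(s[k],3).tolist() for k in('clock','position','ee_rot','force','width','joints')})
ims=[arm.get_image(n) for n in('scene','side')]
for n,im in zip(('scene','side'),ims):
    cv2.imwrite(f'pics/{n}0.png',im)
    i=arm.camera_info(n);print(n,{k:np.round(v,4).tolist() if not isinstance(v,str) else v for k,v in i.items()})
    for q in('tall_carton','short_carton','stamping_board'):
        print(q,[(round(d['confidence'],2),d['box']) for d in arm.trace(n,q)],[(round(d['confidence'],2),np.round(d['at'],1).tolist()) for d in arm.landmark_of(n,q)])
E
```

```text
{'clock': 0.0, 'position': [0.154, 0.605, 0.226], 'ee_rot': [2.479, 1.928, -0.002], 'force': [-0.08, -0.204, -0.393], 'width': 0.997, 'joints': [-1.425, 0.435, 0.025, 1.574, -0.012, 1.134, -0.075]}
scene {'vertical_fov': 42.3714, 'cx': 311.0971, 'cy': 231.0728, 'eye': [-0.023, 0.5063, 0.4351], 'rotation': [0.5804, -1.249, -1.9644]}
tall_carton [(0.88, [407.2, 101.5, 108.2, 137.4]), (0.73, [173.5, 192.2, 95.1, 155.2])] [(0.8, [451.4, 221.2])]
short_carton [] [(0.97, [389.6, 196.2])]
stamping_board [(0.96, [266.0, 185.7, 250.0, 155.1])] [(0.59, [395.8, 217.1])]
side {'vertical_fov': 44.177, 'cx': 326.6852, 'cy': 243.5908, 'eye': [0.0222, 0.4143, 0.5835], 'rotation': [0.5245, -0.9944, -2.0364]}
tall_carton [(0.97, [420.4, 105.3, 114.1, 152.7]), (0.58, [186.3, 213.5, 100.2, 152.5])] [(0.91, [465.3, 226.5]), (0.72, [247.7, 334.3])]
short_carton [(0.88, [363.7, 114.9, 63.0, 96.8])] [(0.62, [403.7, 190.6])]
stamping_board [(0.79, [273.5, 183.3, 253.8, 172.7])] [(0.91, [410.0, 221.2])]
```

View pics/scene0.png

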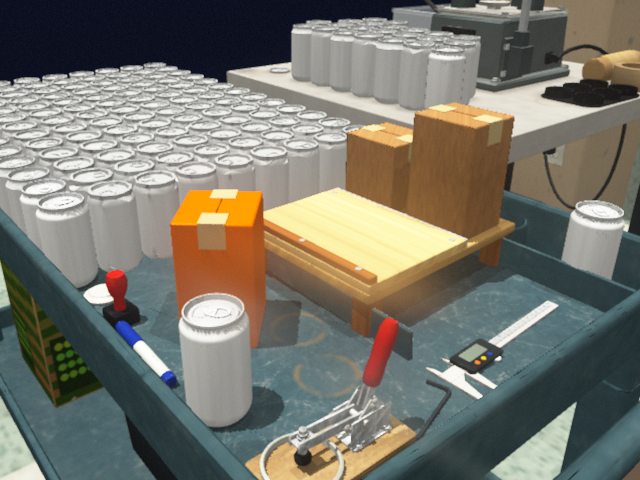

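View pics/side0.png

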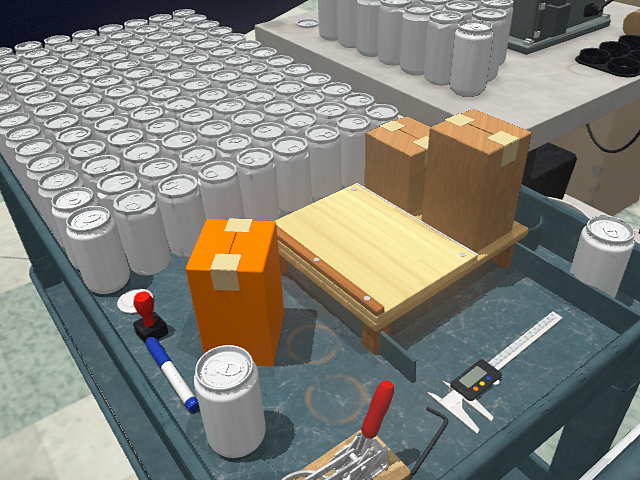

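The scene and side views show the tall carton on the near (robot) end of the ledge (scene ~(463,170)) and the short one behind it (~(380,165)). The orange decoy stands at the left, off the board. I'll crop in to read the corners.

```bash
python3 - <<'E'
import cv2,numpy as np
a=cv2.imread('pics/scene0.png')[90:310,250:530];b=cv2.imread('pics/side0.png')[95:335,265:545]
A=cv2.resize(a[:200],None,fx=2.85,fy=2.85,interpolation=2);cv2.imwrite('pics/ca.png',A)
B=cv2.resize(b,None,fx=2.5,fy=2.5,interpolation=2);cv2.imwrite('pics/cb.png',B)
E
```

```text
(no output)
```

View pics/ca.png

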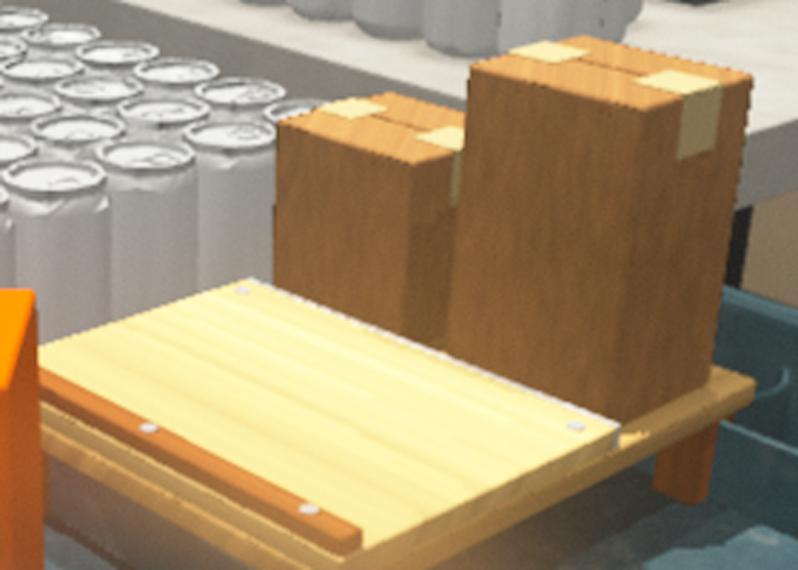

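View pics/cb.png

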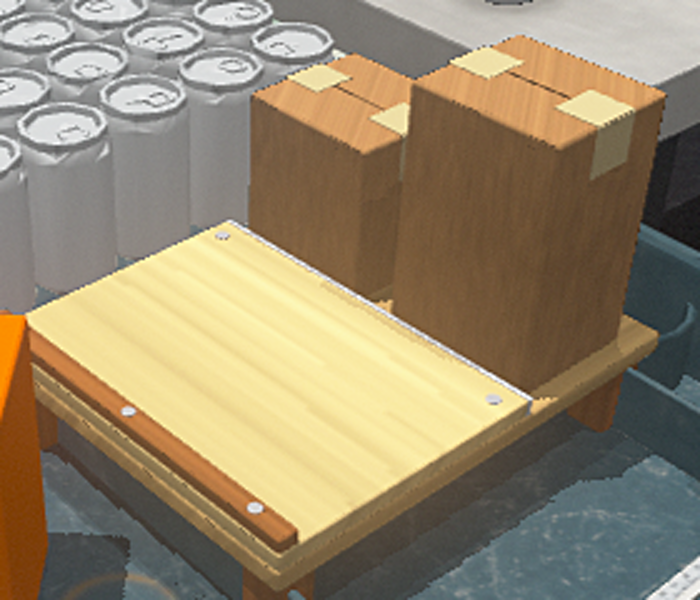

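Both crops show the step's front corners and the carton top corners clearly, so I'll fit the poses to them.

```bash
cat > fit.py <<'E'
from cell import arm
import numpy as np
from scipy.spatial.transform import Rotation as R
from scipy.optimize import least_squares
def proj(n,P):
    i=arm.camera_info(n);f=240/np.tan(np.radians(i['vertical_fov']/2));r=i['rotation']
    M=R.from_rotvec(r).as_matrix() if np.ndim(r)==1 else np.array(r)
    c=(np.atleast_2d(P)-i['eye'])@M
    return np.c_[i['cx']-f*c[:,0]/c[:,2],i['cy']+f*c[:,1]/c[:,2]]
def place(p,L):
    c,s=np.cos(p[2]),np.sin(p[2]);return np.array(L)@np.array([[c,s,0],[-s,c,0],[0,0,1]])+[p[0],p[1],p[3]]
E
python3 - <<'E'
from fit import *
A=lambda q:np.array(q)/2.85+[250,90]
B=lambda q:np.array(q)/2.5+[265,95]
box=lambda h:[[.05,.045,h],[-.05,.045,h],[-.05,-.045,h],[.05,-.045,h]]
data={'board':([[.125,0,.012],[-.125,0,.012]],A([[255,279],[620,428]]),B([[232,221],[532,402]])),
'tall':(box(.16),A([[470,67],[645,107],[752,76],[580,37]]),B([[412,83],[560,149],[665,96],[520,36]])),
'short':([box(.105)[k] for k in(0,1,3)],A([[277,124],[418,165],[388,93]]),B([[251,97],[362,153],[352,55]]))}
res={}
for k,(L,a,b) in data.items():
    f=lambda p:np.r_[(proj('scene',place(p,L))-a).ravel(),(proj('side',place(p,L))-b).ravel()]
    s=least_squares(f,[.5,.2,0,.066]);res[k]=s.x;print(k,s.x.round(4),'rms',np.sqrt(np.mean(s.fun**2)).round(2))
b=res['board']
for k in('tall','short'):
    d=res[k]-b;c,s=np.cos(b[2]),np.sin(b[2]);print(k,'in board',c*d[0]+s*d[1],-s*d[0]+c*d[1],d[2])
from cell import arm
print(R.from_rotvec(arm.observe()['ee_rot']).as_matrix().round(3))
E
```

```text
board [ 0.5362 -0.1196  0.025   0.0629] rms 0.58
tall [ 0.4786 -0.1744  0.0466  0.0615] rms 0.83
short [ 0.604  -0.1678  0.0367  0.0612] rms 0.99
tall in board -0.05894297769205516 -0.053333315607664286 0.021577904365324568
short in board 0.06660369041704828 -0.04984185421725218 0.01160903079438563
[[ 0.246  0.969  0.   ]
 [ 0.969 -0.246  0.   ]
 [ 0.     0.    -1.   ]]
```

jog_arm(commands=[{"translation": [0,0,-40],"turn": [0,0,0.1]},{"translation": [0,0,-80],"turn": [0,0,0.2]},{"translation": [0,0,-120],"turn": [0,0,0.3]},{"translation": [0,0,-160],"turn": [0,0,0.4]},{"translation": [0,20,-195],"turn": [0,0,0.5]},{"translation": [-5,60,-200],"turn": [0,0,0.6]},{"translation": [-15,100,-200],"turn": [0,0,0.7]},{"translation": [-25,138,-200],"turn": [0,0,0.8]},{"translation": [-40,175,-200],"turn": [0,0,0.9]},{"translation": [-55,210,-200],"turn": [0,0,1.0]},{"translation": [-70,245,-200],"turn": [0,0,1.1]},{"translation": [-85,280,-200],"turn": [0,0,1.2]}], claw=0.1)

```text
clock: 1.7
position: [0.4056, 0.453, 0.427]
ee_rot: [-3.136, -0.184, -0.0]
force: [0.3, 0.5, 1.3]
width: 0.452
```

jog_arm(commands=[{"translation": [11,37,0],"turn": [0,0,0.01]},{"translation": [22,74,0],"turn": [0,0,0.02]},{"translation": [34,111,0],"turn": [0,0,0.03]},{"translation": [45,148,0],"turn": [0,0,0.04]},{"translation": [56,185,0],"turn": [0,0,0.05]},{"translation": [67,222,0],"turn": [0,0,0.06]},{"translation": [78,259,0],"turn": [0,0,0.07]},{"translation": [90,296,0],"turn": [0,0,0.08]},{"translation": [101,333,0],"turn": [0,0,0.09]},{"translation": [110,370,0],"turn": [0,0,0.1]},{"translation": [97,408,0],"turn": [0,0,0.1]},{"translation": [83,446,0],"turn": [0,0,0.1]}])

```text
clock: 2.7
position: [0.5412, 0.02, 0.4262]
ee_rot: [3.14, 0.034, -0.001]
force: [-0.3, -0.7, 0.9]
width: 0.454
```

```bash
python3 - <<'E'
from cell import arm
print(arm.observe()['joints'],arm.observe()['position'])
E
```

```text
[-0.60732922  0.20545031  0.60568851  1.45607409 -0.11560008  1.51673454
  0.01636062] [0.54122157 0.02002453 0.426159  ]
```

jog_arm(commands=[{"translation": [-8,38,0]},{"translation": [-16,76,0]},{"translation": [-24,114,0]},{"translation": [-32,152,0]},{"translation": [-40,190,0]},{"translation": [-48,228,0]},{"translation": [-56,266,0]},{"translation": [-64,300,0]},{"translation": [-66,309,0]},{"translation": [-66,309,40]},{"translation": [-66,309,80]},{"translation": [-66,309,120]}])

```text
schema error: expected keys translation, turn
```

```bash
python3 - <<'E'
from cell import arm
import cv2,numpy as np
from fit import *
s=arm.observe();print(np.round(s['joints'],3),s['position'],s['ee_rot'],s['force'])
a=arm.get_image('side');b=arm.get_image('wrist')
for t in ('tall_carton','short_carton'): print([(d['confidence'],d['box']) for d in arm.trace('wrist',t)])
cv2.imwrite('pics/v1.png',np.hstack([cv2.resize(a,(400,300)),cv2.resize(b,(400,300))]))
# predicted wrist pixels of tall & short top corners
for p,h in(([.4786,-.1744,.0466,.0625],.16),([.604,-.1678,.0367,.0625],.105)):
    print(proj('wrist',place(p,[[x,y,h] for x in(-.05,.05) for y in(-.045,.045)])).round(0).tolist())
E
```

```text
[-0.607  0.205  0.606  1.456 -0.116  1.517  0.016] [0.54122157 0.02002453 0.426159  ] [ 3.14042957e+00  3.38814649e-02 -8.19826590e-04] [-0.25455849 -0.70125644  0.86879173]
[(0.87, [271.7, 278.3, 44.3, 72.8]), (0.55, [273.9, 0.4, 112.0, 130.7])]
[(0.75, [330.2, 277.0, 43.1, 76.8])]
[[232.0, 400.0], [225.0, 337.0], [311.0, 398.0], [308.0, 334.0]]
[[330.0, 370.0], [329.0, 312.0], [400.0, 369.0], [403.0, 311.0]]
```

View pics/v1.png

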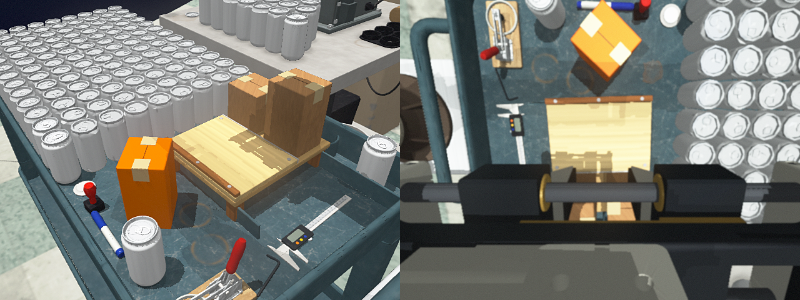

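The move was refused because the rows lacked "turn". The picture shows the arm over the step, the cartons unmoved and the decoy well clear. I'll resend it with the turns.

jog_arm(commands=[{"translation": [-8,38,0],"turn": [0,0,0]},{"translation": [-16,76,0],"turn": [0,0,0]},{"translation": [-24,114,0],"turn": [0,0,0]},{"translation": [-32,152,0],"turn": [0,0,0]},{"translation": [-40,190,0],"turn": [0,0,0]},{"translation": [-48,228,0],"turn": [0,0,0]},{"translation": [-56,266,0],"turn": [0,0,0]},{"translation": [-64,300,0],"turn": [0,0,0]},{"translation": [-66,309,0],"turn": [0,0,0]},{"translation": [-66,309,40],"turn": [0,0,0]},{"translation": [-66,309,80],"turn": [0,0,0]},{"translation": [-66,309,120],"turn": [0,0,0]}])

```text
clock: 3.9
position: [0.4831, -0.2873, 0.3054]
ee_rot: [3.141, 0.038, 0.003]
force: [1.1, 0.1, -0.8]
width: 0.444
```

```bash
python3 - <<'E'
from cell import arm
import cv2,numpy as np
from fit import *
s=arm.observe();print(np.round(s['joints'],3),s['position'],s['ee_rot'],s['force'])
b=arm.get_image('wrist');a=arm.get_image('side')
for p,h in(([.4786,-.1744,.0466,.0625],.16),([.604,-.1678,.0367,.0625],.105)):
    q=proj('wrist',place(p,[[x,y,h] for x in(-.05,.05) for y in(-.045,.045)]));print(q.round(0).tolist())
    for u in q: cv2.circle(b,tuple(int(v) for v in u),4,(255,0,255),1)
cv2.imwrite('pics/v2.png',np.hstack([cv2.resize(a,(400,300)),cv2.resize(b,(400,300))]))
E
```

```text
[-0.112  0.315  0.75   1.653 -0.225  1.261  0.706] [ 0.48309782 -0.28725294  0.30537482] [3.14130711e+00 3.76709960e-02 2.57842817e-03] [ 1.11706801  0.10696895 -0.83304829]
[[254.0, 154.0], [244.0, 5.0], [400.0, 151.0], [405.0, 0.0]]
[[416.0, 149.0], [423.0, 29.0], [537.0, 147.0], [553.0, 27.0]]
```

View pics/v2.png

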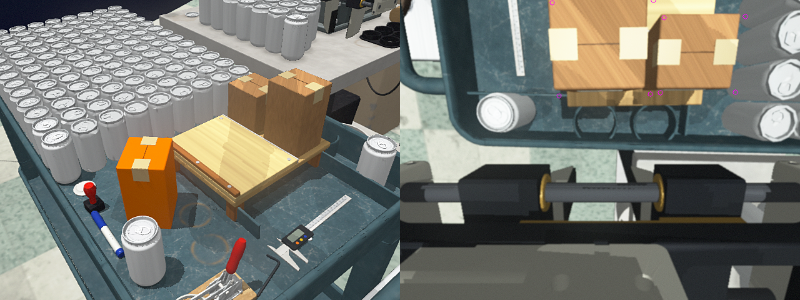

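The wrist view puts the tall carton a few mm nearer the robot than my fit, and its fingers line up behind the panel. I'll shift x slightly, descend and start the push.

jog_arm(commands=[{"translation": [-6,0,40],"turn": [0,0,0]},{"translation": [-6,0,80],"turn": [0,0,0]},{"translation": [-6,0,115],"turn": [0,0,0]},{"translation": [-6,0,115],"turn": [0,0,0]},{"translation": [-6,-20,115],"turn": [0,0,0]},{"translation": [-6,-35,115],"turn": [0,0,0]},{"translation": [-6,-45,115],"turn": [0,0,0]},{"translation": [-6,-55,115],"turn": [0,0,0]},{"translation": [-6,-63,115],"turn": [0,0,0]},{"translation": [-6,-70,115],"turn": [0,0,0]},{"translation": [-6,-77,115],"turn": [0,0,0]},{"translation": [-6,-84,115],"turn": [0,0,0]}])

```text
clock: 5.0
position: [0.4743, -0.2049, 0.1924]
ee_rot: [3.141, 0.033, 0.002]
force: [0.4, -2.1, 2.1]
width: 0.456
```

```bash
python3 - <<'E'
from cell import arm
import cv2,numpy as np
s=arm.observe();print(np.round(s['joints'],3),s['position'],s['ee_rot'],s['force'])
b=arm.get_image('wrist');a=arm.get_image('side')
cv2.imwrite('pics/v3.png',np.hstack([cv2.resize(a,(400,300)),cv2.resize(b,(400,300))]))
E
```

```text
[-0.24   0.336  0.712  1.923 -0.263  0.975  0.614] [ 0.4742526  -0.20490523  0.19237202] [3.14062170e+00 3.33929571e-02 1.71088393e-03] [ 0.38256427 -2.0813744   2.08873274]
```

View pics/v3.png

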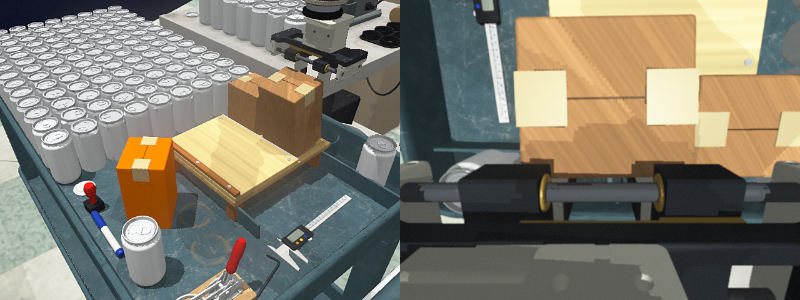

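Contact is made: about 2 N, fingers centred on the carton, and it is just starting to lean over the step. I'll keep pushing until it is past the tipping point.

jog_arm(commands=[{"translation": [0,-8,0],"turn": [0,0,0]},{"translation": [0,-16,0],"turn": [0,0,0]},{"translation": [0,-24,0],"turn": [0,0,0]},{"translation": [0,-32,0],"turn": [0,0,0]},{"translation": [0,-40,0],"turn": [0,0,0]},{"translation": [0,-48,0],"turn": [0,0,0]},{"translation": [0,-56,0],"turn": [0,0,0]},{"translation": [0,-64,0],"turn": [0,0,0]},{"translation": [0,-72,0],"turn": [0,0,0]},{"translation": [0,-76,0],"turn": [0,0,0]},{"translation": [0,-76,0],"turn": [0,0,0]},{"translation": [0,-76,0],"turn": [0,0,0]}])

```text
clock: 6.1
position: [0.4723, -0.1286, 0.1917]
ee_rot: [3.141, 0.035, 0.0]
force: [-0.1, 0.0, 0.2]
width: 0.451
```

```bash
python3 - <<'E'
from cell import arm
import cv2,numpy as np
s=arm.observe();print(np.round(s['joints'],3),s['position'],s['ee_rot'],s['force'])
b=arm.get_image('wrist');a=arm.get_image('side')
cv2.imwrite('pics/v4.png',np.hstack([cv2.resize(a,(400,300)),cv2.resize(b,(400,300))]))
E
```

```text
[-0.402  0.284  0.704  1.983 -0.225  0.952  0.437] [ 0.47230322 -0.12858263  0.19174713] [3.14134410e+00 3.52568849e-02 1.33960147e-04] [-0.0613244   0.04960712  0.17244267]
```

View pics/v4.png

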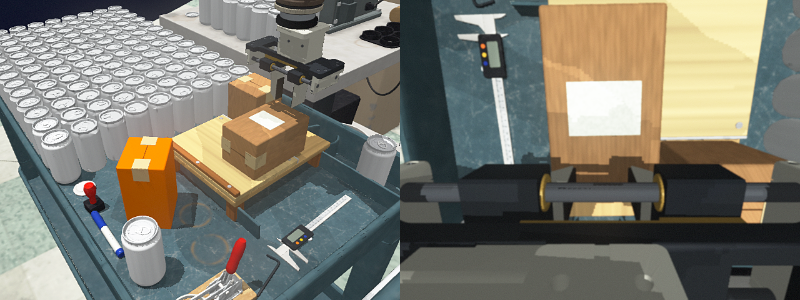

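The carton lies on the step with its panel up, and the short one still stands. I'll retract upward and check the poses.

jog_arm(commands=[{"translation": [0,10,-40],"turn": [0,0,0]},{"translation": [0,40,-70],"turn": [0,0,0]},{"translation": [0,75,-90],"turn": [0,0,0]},{"translation": [0,110,-110],"turn": [0,0,0]},{"translation": [0,145,-125],"turn": [0,0,0]},{"translation": [0,150,-160],"turn": [0,0,0]},{"translation": [0,150,-190],"turn": [0,0,0]},{"translation": [0,150,-190],"turn": [0,0,0]},{"translation": [0,150,-190],"turn": [0,0,0]}])

```text
clock: 6.95
position: [0.4758, -0.2802, 0.3832]
ee_rot: [3.14, 0.032, 0.004]
force: [-0.0, -0.0, -0.9]
width: 0.448
```

```bash
python3 - <<'E'
from fit import *
import cv2
s=arm.observe();print(s['clock'],s['position'],s['force'])
a=arm.get_image('side');o=a.copy()
b=[.5362,-.1196,.025,.0645]
# overlay: lying carton (foot at board y=0, centre x=-.062, z .012-.102) magenta; short carton top, start fit, green
T=place(b,[[-.062+x,y,z] for z in(.012,.102) for x in(-.05,.05) for y in(0,.16)])
for u in proj('side',T): cv2.circle(o,tuple(int(v) for v in u),2,(255,0,255),-1)
for u in proj('side',place([.604,-.1678,.0367,.0612],[[.05,.045,.105],[-.05,.045,.105],[.05,-.045,.105]])): cv2.circle(o,tuple(int(v) for v in u),2,(0,255,0),-1)
cv2.imwrite('pics/v5.png',cv2.resize(o[95:335,265:545],None,fx=2.5,fy=2.5))
E
```

```text
6.95 [ 0.4757621  -0.28018645  0.38316155] [-0.0321906  -0.00289011 -0.94962518]
```

View pics/v5.png

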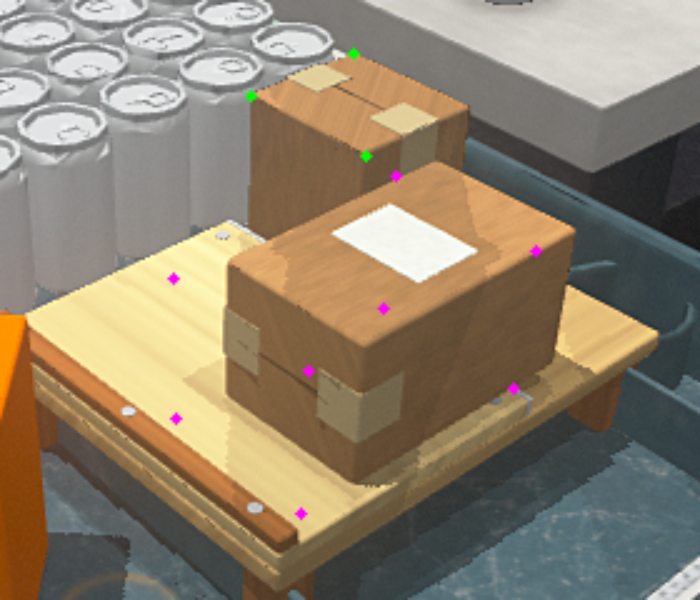

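```bash
python3 - <<'E'
from fit import *
L=[[-.05,.16,.045],[.05,.16,.045],[-.05,0,.045],[.05,0,.045],[-.05,.16,-.045]]
q=np.array([[362,348],[228,265],[575,230],[437,163],[353,480]])/2.5+[265,95]
s=least_squares(lambda p:(proj('side',place(p,L))-q).ravel(),[.48,-.13,.03,.12]);p=s.x;b=[.5362,-.1196,.025]
d=p[:2]-b[:2];c,n=np.cos(b[2]),np.sin(b[2]);print(p,np.sqrt(np.mean(s.fun**2)),'board x,y',c*d[0]+n*d[1],-n*d[0]+c*d[1],'yaw',p[2]-b[2],'z',p[3]-.0645)
f=lambda p:0
E
```

```text
[ 0.48755764 -0.16800774  0.03298115  0.10788049] 0.8755094278057789 board x,y -0.049837228371743945 -0.047176679464869004 yaw 0.007981148406836482 z 0.04338048882991134
```

```bash
python3 - <<'E'
from fit import *
import cv2
L=[[-.05,.16,.045],[.05,.16,.045],[-.05,0,.045],[.05,0,.045],[-.05,.16,-.045]]
q=np.array([[362,348],[228,265],[575,230],[437,163],[353,480]])/2.5+[265,95]
g=lambda p:place([p[0],p[1],p[2],.1205],np.array(L)@R.from_euler('x',p[3]).as_matrix().T)
s=least_squares(lambda p:(proj('side',g(p))-q).ravel(),[.48,-.13,.03,0]);print(s.x,np.sqrt(np.mean(s.fun**2)),'y board',s.x[1]+.1196+.025*(.5362-s.x[0]))
cv2.imwrite('pics/v6.png',arm.get_image('scene')[80:320,250:570].repeat(2,0).repeat(2,1))
E
```

```text
[ 0.47674819 -0.15662948  0.03333032 -0.01254374] 1.4672256940070647 y board -0.03554318045072757
```

View pics/v6.png

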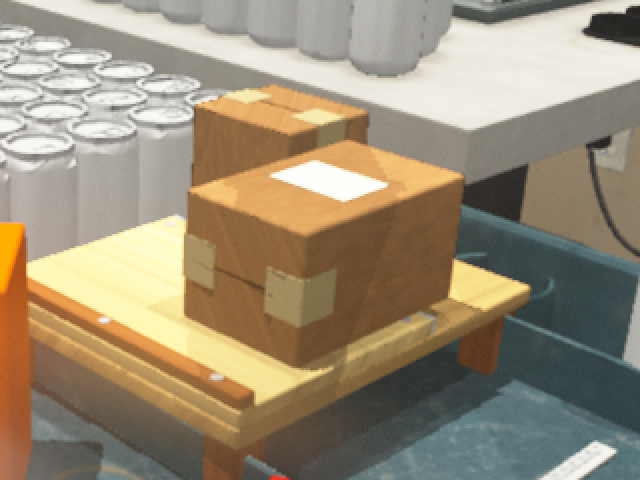

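The scene view confirms it: the carton is flat and square with its panel up, its foot about 35–47 mm outside the step's edge. The short carton hasn't moved and the arm is clear, so I'm handing in.

```bash
python3 -c "
from cell import arm
print(arm.sign_off())"
```

```text
the job is handed in; nothing more can be done
None
```

The tall carton now lies on its side on the step with its paper panel up, and I've handed the job in at about 7 s on the robot's clock. I pushed it over with the half-open fingers, about 130 mm above its underside. The contact force read about 2 N early in the push, the only reading I took during it.

What the last checks showed, against the limits:

| Check | Measured | Limit |
|---|---|---|
| Flatness | about 1° | 10° |
| Squareness to the board | about 0.5° | 15° |
| Foot end outside the step's edge | 36–47 mm | 65 mm |
| Centre line from the board's middle | 50–60 mm | 90 mm |

- **Short carton:** it still stands upright, and its top corners match where they were at the start.
- **Robot:** the gripper is well clear, touching nothing.
- **Disagreement:** the two ways I fitted the carton's final position differ by about 11 mm along the board. Fitting its height freely from the side camera gave its origin 43 mm above the ledge, below the judged 47–67 mm. I put this down to weak depth from a single camera, because both pictures show the carton flat on the step, which would put its origin 57 mm above the ledge. I fixed that height for the second fit.
- **Refused move:** one move call was rejected for a missing "turn" field. The arm did not move, and I resent it.

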